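# Put the clay stamps away in their caddy

## Robot

A 6-joint arm with a two-finger parallel gripper is mounted at the origin on the work surface. World frame = base frame: x ahead of the robot, y to its left, z up, the work surface at z = 0. Lengths are in m, angles in rad, forces in N, time in s.
With the tool pointing down it reaches from about 0.325 to 1 m from the base axis. Payload 5.1 kg.
Tool frame: the origin (TCP) lies between the finger pads; the fingertips stand 8 mm ahead of it and the grasp point (between the pads) lies 11 mm behind it; z points along the fingers, y is the direction in which the jaws open and shut (so a half turn about z gives the same grasp; the last joint's range is limited). The gripper opens to 85 mm and grips with 20 to 120 N. Pads are 22 mm wide; open, the fingers measure 114 mm over their backs; the gripper's body (76 mm by 85 mm) begins 54 mm behind the grasp point. The pads swing forward as they close: fully open they stand 13 mm farther back than shut.
Start: joints at [1.105, 0.124, 1.65, -0, 1.367, -0.083], TCP at [0.243, 0.603, 0.239] pointing down, gripper open.
Joint ranges: [-2.61, 2.61], [-1.02, 2.33], [0.03, 2.71], [-1.35, 4.49], [0.32, 2.68], [-2.91, 2.91]. Speed limits (rad/s): [2.57, 2.57, 3.14, 3.14, 3.14, 3.14].

## Interface

Orientations are given as a rotation vector (axis times angle).
In Python, from workcell import readout, viewer, order gives the robot as it stands.
- The arm moves only by the tool jog_arm, never from a script. Its argument "increments" is a list that holds one entry, the list of rows, each a list of 4 numbers: the shift along the tool's x, y, z in units of 30 mm (1.0 is 30 mm), then the turn about the tool's z in units of 6 degrees (1.0 is 6 degrees). A call has 1 to 10 rows; each row is the pose to reach, as a shift and turn from the pose measured when the call began, along the tool's axes at that moment; what a row does not reach only later rows make up. A row lasts 1/12 s, in which the tool goes at most 41.7 mm and 7.16 degrees, less where a joint would pass 70% of its speed; a pose out of reach is approached as far as the arm can. A call with a gripper value outside its range is refused whole. "hand" is the finger opening in mm, from 0 to 85.4, set as the call begins (left out, the last holds). The fingers move at their own pace and stop on an object; "force" is the grip in N (left out, the last holds). Time passes only in rows, so rows that repeat a pose let the fingers close. It gives the time, the measured TCP pose, the force and the opening at its end, in the units of the state.
- readout.get_state(): the state, without advancing time (a new reading comes with each control period).
- viewer.grab_frame(name): name is "side" or "top"; returns the picture (480x640x3 uint8, blue, green, red); there is no depth.
- viewer.calibration(name): a dict with "camera_matrix" (3x3 intrinsics, pixels), "cam_to_world" (4x4, takes a point from camera to world coordinates). Camera axes: x right, y up, looking along -z (the intrinsics and any distortion apply to the point x, -y, -z); pixel columns grow to the right and rows downward; lengths in m; the calibration is good to about 2 mm. A picture is of the moment at which its call begins. calibration takes no time and is no camera call.
- order.close_job(): hands the job in, once; it reports no verdict.
The state is a dict: "time_s": time; "qpos": joint angles; "qvel": joint speeds; "effort": joint torques, N m; "tool_pos": TCP position; "tool_rot": TCP orientation; "ft_force": force on the tool from outside, world axes, zero at the start; "ft_torque": the same for the moment, N m; "opening": finger opening in m.
Only numpy, scipy, OpenCV 4.12 (cv2) and the standard library are available. Lean on these libraries where they do the work, as an engineer would, in place of code of your own. Each camera call takes 0.05 s, during which the arm holds its last target. There are 200 camera calls.

## Task

Put the four clay stamps (the ones with a grip on top) away in the wooden caddy, each standing upright and flat on the caddy's floor inside the frame whose opening has the shape of its base. Set them down gently instead of dropping them, and leave the two plain kiln props of the same clay standing where they are.

Things in the scene. Friction and masses are not known exactly. Their poses are not given: they have to be found in the camera images.
- stamp_round: Hand stamp of plain pale buff fired clay standing upright on the table: a round base 48 mm across, 18 mm thick, with a round upright grip 24 mm across on the middle of it, from 18 to 54 mm above the underside. About 90 g. Origin: centre of the underside; z up through the grip.
- stamp_square: Hand stamp of plain pale buff fired clay standing upright on the table: a square base 46 x 46 mm, 18 mm thick, with a round upright grip 24 mm across on the middle of it, from 18 to 54 mm above the underside. About 90 g. Origin: centre of the underside; z up through the grip.
- stamp_oblong: Hand stamp of plain pale buff fired clay standing upright on the table: an oblong base 70 mm long (x) and 30 mm wide (y), 18 mm thick, with a round upright grip 24 mm across on the middle of it, from 18 to 54 mm above the underside. About 90 g. Origin: centre of the underside; z up through the grip.
- stamp_triangle: Hand stamp of plain pale buff fired clay standing upright on the table: an equilateral triangular base, sides 57 mm, corners 33 mm from the centre, one corner towards its +x, 18 mm thick, with a round upright grip 24 mm across on the middle of it, from 18 to 54 mm above the underside. About 90 g. Origin: centre of the underside; z up through the grip.
- prop_round: Kiln prop, not a stamp: plain round column 48 mm across, 54 mm high, of the same pale buff fired clay, flat on top and without a grip, standing loose among the stamps. Origin: centre of the underside, z up.
- prop_square: Kiln prop, not a stamp: plain square column 46 x 46 mm, 54 mm high, of the same pale buff fired clay, flat on top and without a grip, standing loose among the stamps. Origin: centre of the underside, z up.
- frame_round: Pale wooden frame with a round opening, 66 mm across; walls 4 mm thick and 16 mm high, no floor of its own. The four stand fixed in a 2 x 2 grid (pitch 110 mm, order varies) in the dark wooden caddy (fixed, 232 x 232 mm, rim 24 mm high, same yaw). Origin: centre of the opening on the caddy's floor, 6 mm above the table; z up.
- frame_square: Pale wooden frame with a square opening, 64 x 64 mm, sides along x and y; walls 4 mm thick and 16 mm high, no floor of its own. The four stand fixed in a 2 x 2 grid (pitch 110 mm, order varies) in the dark wooden caddy (fixed, 232 x 232 mm, rim 24 mm high, same yaw). Origin: centre of the opening on the caddy's floor, 6 mm above the table; z up.
- frame_oblong: Pale wooden frame with an oblong opening, 88 mm (x) by 48 mm (y); walls 4 mm thick and 16 mm high, no floor of its own. The four stand fixed in a 2 x 2 grid (pitch 110 mm, order varies) in the dark wooden caddy (fixed, 232 x 232 mm, rim 24 mm high, same yaw). Origin: centre of the opening on the caddy's floor, 6 mm above the table; z up.
- frame_triangle: Pale wooden frame with a regular triangular opening, walls 25 mm from the centre, one corner towards its +x (50 mm out); walls 4 mm thick and 16 mm high, no floor of its own. The four stand fixed in a 2 x 2 grid (pitch 110 mm, order varies) in the dark wooden caddy (fixed, 232 x 232 mm, rim 24 mm high, same yaw). Origin: centre of the opening on the caddy's floor, 6 mm above the table; z up.
Mind the look-alikes: they are no part of the job. Leave any turquoise look-alike of the stamp_triangle alone. Leave any turquoise look-alike of the stamp_square alone.

How it is judged:
At the end, for the whole second after the job is handed in: Each stamp stands flat on the caddy's floor (underside within 5 mm of it, tilt under 0.1 rad) in the frame of its own shape (centres within 20 mm, the play inside the frame), at rest and released; both kiln props within 20 mm of where they started (horizontal distance between stamp_round and frame_round below 0.02 m and z of stamp_round in the frame of frame_round between -0.005 and 0.005 m and angle between each of stamp_round, stamp_square, stamp_oblong, stamp_triangle's own z axis and vertical below 0.1 rad and linear speed of each of stamp_round, stamp_square, stamp_oblong, stamp_triangle below 0.02 m/s and contact force between the fingers and stamp_round below 0.1 N and horizontal distance between stamp_square and frame_square below 0.02 m and z of stamp_square in the frame of frame_square between -0.005 and 0.005 m and contact force between the fingers and stamp_square below 0.1 N and horizontal distance between stamp_oblong and frame_oblong below 0.02 m and z of stamp_oblong in the frame of frame_oblong between -0.005 and 0.005 m and contact force between the fingers and stamp_oblong below 0.1 N and horizontal distance between stamp_triangle and frame_triangle below 0.02 m and z of stamp_triangle in the frame of frame_triangle between -0.005 and 0.005 m and contact force between the fingers and stamp_triangle below 0.1 N and distance of each of prop_round, prop_square from where it was at the start of the episode below 0.02 m); the robot touches nothing.
It fails at once if a kiln prop is shifted by more than 20 mm or tipped over (distance of any of prop_round, prop_square from where it was at the start of the episode above 0.02 m or angle between any of prop_round, prop_square's own z axis and vertical above 0.3 rad).
It fails at once if a stamp is dropped or flung: it moves faster than 0.6 m/s while the fingers do not hold it (a free fall of about 18 mm) ((linear speed of stamp_round above 0.6 m/s and contact force between the fingers and stamp_round below 0.05 N) or (linear speed of stamp_square above 0.6 m/s and contact force between the fingers and stamp_square below 0.05 N) or (linear speed of stamp_oblong above 0.6 m/s and contact force between the fingers and stamp_oblong below 0.05 N) or (linear speed of stamp_triangle above 0.6 m/s and contact force between the fingers and stamp_triangle below 0.05 N)).
It also fails if it takes over 112 s, if anything falls off the work surface, if the arm or the gripper's body presses on something with over 40 N, if the wrist force passes 120 N, or if a joint passes its speed limit or range.

## Working session

There is one attempt and no reset: what is moved stays moved. The work goes in short steps, Python scripts to look and compute and a tool call to move; the robot and the scene stay as the last step left them, time stands still between calls to the robot, and variables do not carry over. Pictures are saved under pics/ and viewed, about 12 in all and at most 16, crops included, and the job is handed in when it is done.

Besides the shell and the picture viewer there is one more tool, called after "Emit:" by a JSON object that holds its "fn" and its "kwargs", one argument or row to a line. jog_arm: Moves the arm, as the interface text tells. Its arguments: {"type":"object","properties":{"increments":{"type":"array"},"hand":{"type":"number"},"force":{"type":"number"}},"required":["increments"]}

```bash
ls && mkdir -p pics && python3 - <<'E'
from workcell import readout, viewer, order
import cv2,numpy as np
for n in("top","side"):
    cv2.imwrite(f"pics/{n}0.png",viewer.grab_frame(n)); c=viewer.calibration(n); print(n,np.round(c["camera_matrix"],1).tolist(),np.round(c["cam_to_world"],3).tolist(),[k for k in c])
print(readout.get_state())
E
```

```text
pics
top [[556.2, 0.0, 322.7], [0.0, 556.2, 232.2], [0.0, 0.0, 1.0]] [[0.002, 0.992, -0.123, 0.36], [-1.0, 0.003, 0.008, -0.005], [0.009, 0.123, 0.992, 1.154], [0.0, 0.0, 0.0, 1.0]] ['camera_matrix', 'cam_to_world']
side [[480.8, 0.0, 317.4], [0.0, 480.8, 240.7], [0.0, 0.0, 1.0]] [[-0.999, 0.002, -0.046, 0.462], [-0.04, -0.54, 0.841, 0.76], [-0.023, 0.842, 0.539, 0.561], [0.0, 0.0, 0.0, 1.0]] ['camera_matrix', 'cam_to_world']
{'time_s': 0.1, 'qpos': array([ 1.10537632e+00,  1.24450430e-01,  1.65151345e+00, -1.97879321e-05,
        1.36753747e+00, -8.26333269e-02]), 'qvel': array([ 0.00122789, -0.00100751, -0.00438525,  0.00182701,  0.00078594,
       -0.00031786]), 'effort': array([ 6.04852703e-04, -4.24925888e+01, -3.66654861e+01, -5.88346984e-05,
        3.86692860e-03, -1.67471217e-05]), 'tool_pos': array([0.24258995, 0.60245619, 0.23818331]), 'tool_rot': array([-5.97514530e-01, -3.08373873e+00,  2.89407745e-03]), 'ft_force': array([ 1.05451893, -0.42886758, -0.66644506]), 'ft_torque': array([ 0.03029086, -0.0169277 , -0.01247305]), 'opening': 0.08531373252685039}
```

View pics/top0.png

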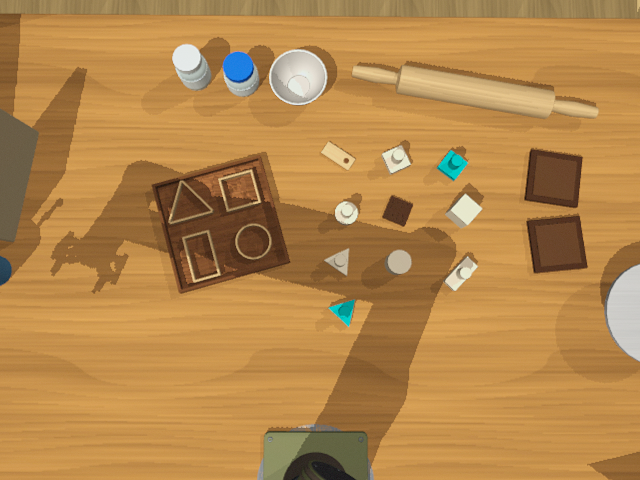

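View pics/side0.png

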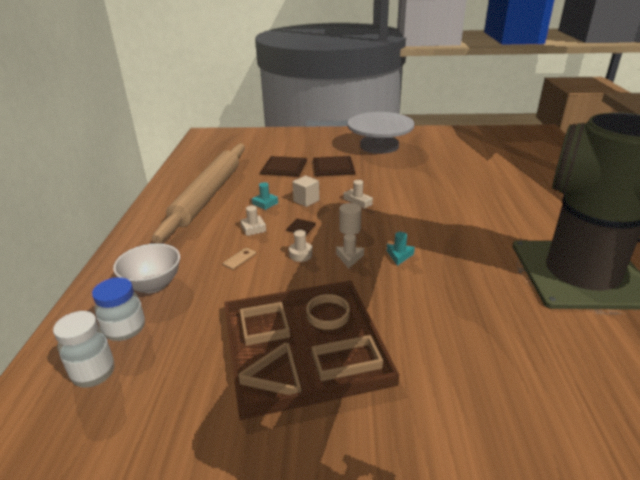

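The top view shows the stamps as square (397,159), round (346,212), triangle (339,261, in shade) and oblong (461,272). The props are round (400,262) and square (465,209), both with no grip. The turquoise look-alikes at (453,164) and (343,311) are to be left alone. The caddy is at about (220,223), with frames triangle (188,204), square (240,190), oblong (201,255) and round (253,241).

```bash
cat > h.py <<'E'
from workcell import readout, viewer, order
import cv2,numpy as np
def ray(n,uv,z):
    c=viewer.calibration(n);K=c["camera_matrix"];T=c["cam_to_world"]
    uv=np.atleast_2d(uv).astype(float)
    d=np.c_[(uv[:,0]-K[0][2])/K[0][0],-(uv[:,1]-K[1][2])/K[1][1],-np.ones(len(uv))]@T[:3,:3].T
    o=T[:3,3]; return (o+d*((z-o[2])/d[:,2])[:,None])[:,:2]
def proj(n,p):
    c=viewer.calibration(n);K=np.array(c["camera_matrix"]);T=np.linalg.inv(c["cam_to_world"])
    q=np.atleast_2d(p)@T[:3,:3].T+T[:3,3]; return np.c_[K[0,0]*q[:,0]/-q[:,2]+K[0,2],K[1,1]*-q[:,1]/-q[:,2]+K[1,2]]
E
python3 - <<'E'
from h import *
im=cv2.imread("pics/top0.png"); hsv=cv2.cvtColor(im,cv2.COLOR_BGR2HSV)
m=((hsv[...,1]<85)&(hsv[...,2]>90)).astype(np.uint8)*255
x0,y0=310,130
cs,_=cv2.findContours(m[y0:300,x0:500],cv2.RETR_EXTERNAL,cv2.CHAIN_APPROX_NONE,offset=(x0,y0))
for c in cs:
    if cv2.contourArea(c)<100: continue
    w=ray("top",c[:,0],0.018); r=cv2.minAreaRect((w*1000).astype(np.float32))
    M=cv2.moments(c); print(np.round([M['m10']/M['m00'],M['m01']/M['m00']]),cv2.contourArea(c),np.round(r[0],1),np.round(r[1],1),round(r[2],1))
a=cv2.resize(im[140:300,320:490],None,fx=4,fy=4,interpolation=cv2.INTER_CUBIC)
b=cv2.resize(m[140:300,320:490],None,fx=4,fy=4,interpolation=cv2.INTER_NEAREST)
e=cv2.Canny(b,50,150); a[e>0]=(0,0,255)
cv2.imwrite("pics/c1.png",a[:600]); 
cv2.imwrite("pics/c2.png",cv2.resize(im[145:300,140:300],None,fx=3.8,fy=3.8,interpolation=cv2.INTER_CUBIC))
E
```

```text
[460. 274.] 521.0 [ 416.6 -296.1] [33.7 72.6] 45.9
[398. 262.] 471.5 [ 441.3 -167.8] [48.2 54. ] 7.2
[339. 261.] 313.0 [442.  -40.8] [47.8 53.6] 85.7
[346. 213.] 401.0 [542.8 -62.4] [45.5 48.2] 90.0
[463. 211.] 663.5 [ 546.6 -305.9] [50.7 62.2] 47.7
[396. 159.] 480.0 [ 656.7 -166.4] [48.2 49.3] 25.3
```

View pics/c1.png

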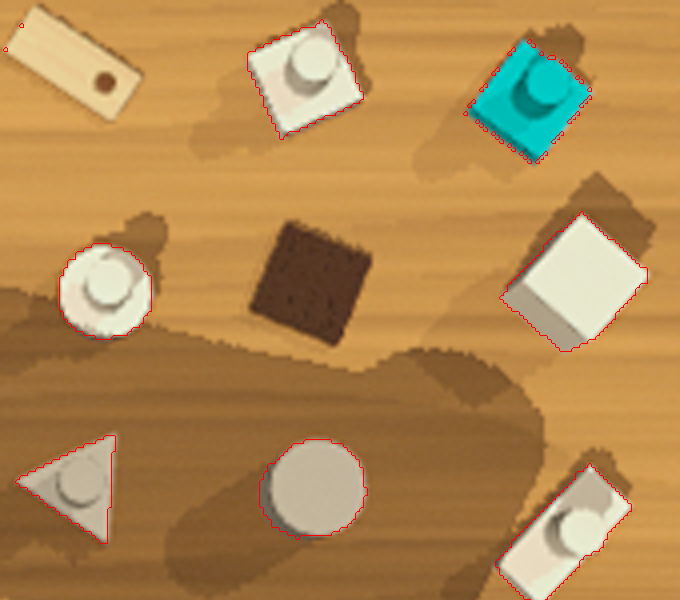

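View pics/c2.png

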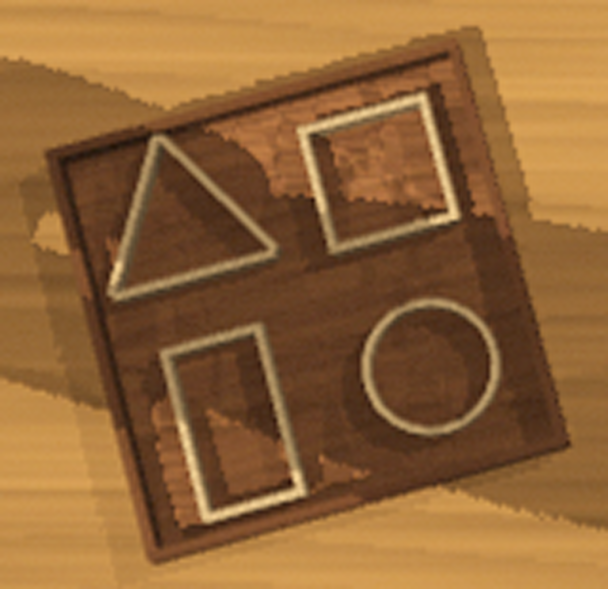

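```bash
cat >> h.py <<'E'
from scipy.spatial.transform import Rotation as R
# targets: world yaw = direction of tool x; prints the jog shift
def jog(x,y,z,dyaw=0):
    s=readout.get_state(); M=R.from_rotvec(s["tool_rot"]).as_matrix()
    d=M.T@(np.array([x,y,z])-s["tool_pos"])/0.03
    # tool z points down: +turn about tool z = -turn in world yaw
    return np.round(d,2), round(-dyaw/6,2)
E
python3 - <<'E'
from h import *
f1=lambda p:(np.array(p)+.5)/4-.5+[320,140]
f2=lambda p:(np.array(p)+.5)/3.8-.5+[140,145]
for n,p in dict(square=(319,62),round=(108,281),triangle=(81,482),oblong=(581,530)).items(): print(n,"grip top",ray("top",f1(p),.054).round(4))
t=ray("top",f1([(17,482),(115,435),(107,542)]),.018); print("tri",t.mean(0).round(4),[np.linalg.norm(t[i]-t[i-1]).round(4) for i in range(3)],np.degrees(np.arctan2(*(t[0]-t.mean(0))[::-1])).round(1))
sq=ray("top",f1([(248,57),(322,22),(363,98),(284,136)]),.018);print("sqyaw",np.degrees(np.arctan2(*(sq[0]-sq[1])[::-1])),np.degrees(np.arctan2(*(sq[3]-sq[2])[::-1])))
F=dict(fsq=[(298,128),(428,93),(461,216),(331,252)],fob=[(160,351),(262,322),(306,493),(206,523)],ftri=[(156,135),(278,250),(112,300)],frd=[(362,367),(500,367),(431,298),(431,436)])
for n,p in F.items():
    w=ray("top",f2(p),.022); print(n,w.mean(0).round(4),[np.linalg.norm(w[i]-w[i-1]).round(3) for i in range(len(w))], np.degrees(np.arctan2(*(w[0]-w[-1])[::-1])).round(1))
w=ray("top",f2([(47,152),(463,38),(572,445),(152,563)]),.024); c=w.mean(0)
a=np.degrees(np.arctan2(*(w[0]-w[3]+w[1]-w[2])[::-1])); print("caddy",c.round(4),a,[np.linalg.norm(w[i]-w[i-1]).round(3) for i in range(4)])
r=np.radians(a); X=np.array([np.cos(r),np.sin(r)]);Y=np.array([-X[1],X[0]])
for i in(1,-1):
  for j in (1,-1): print("cell",i,j,(c+.055*(i*X+j*Y)).round(4))
s=readout.get_state();print(R.from_rotvec(s["tool_rot"]).as_matrix().round(3)); print(jog(.442,-.041,.14))
im=cv2.imread("pics/side0.png")
for n,p in dict(square=(.6567,-.1664),round=(.5428,-.0624),triangle=(.442,-.041),oblong=(.4166,-.2961)).items(): print(n,"side px of grip top",proj("side",[*p,.054]).round(0))
cv2.imwrite("pics/s1.png",cv2.resize(im[160:280,230:430],None,fx=4,fy=4,interpolation=cv2.INTER_CUBIC))
E
```

```text
square grip top [[ 0.6552 -0.1693]]
round grip top [[ 0.5423 -0.0618]]
triangle grip top [[ 0.4414 -0.0481]]
oblong grip top [[ 0.4183 -0.2955]]
tri [ 0.4419 -0.0488] [np.float64(0.0551), np.float64(0.0558), np.float64(0.055)] 86.3
sqyaw 115.94336431903784 116.17904940006264
fsq [0.5886 0.158 ] [np.float64(0.071), np.float64(0.073), np.float64(0.071), np.float64(0.073)] 16.0
fob [0.4522 0.2334] [np.float64(0.096), np.float64(0.057), np.float64(0.096), np.float64(0.055)] 16.6
ftri [0.5573 0.2642] [np.float64(0.093), np.float64(0.093), np.float64(0.093)] -12.8
frd [0.4821 0.1281] [np.float64(0.053), np.float64(0.074), np.float64(0.053), np.float64(0.075)] 45.5
caddy [0.5196 0.1944] 15.832874897942741 [np.float64(0.231), np.float64(0.234), np.float64(0.231), np.float64(0.231)]
cell 1 1 [0.5576 0.2623]
cell 1 -1 [0.5876 0.1565]
cell -1 1 [0.4517 0.2323]
cell -1 -1 [0.4817 0.1265]
[[-0.928  0.374 -0.001]
 [ 0.374  0.928 -0.002]
 [ 0.    -0.002 -1.   ]]
(array([-14.18, -17.41,   3.3 ]), 0.0)
square side px of grip top [[252. 207.]]
round side px of grip top [[300. 232.]]
triangle side px of grip top [[350. 238.]]
oblong side px of grip top [[359. 181.]]
```

View pics/s1.png

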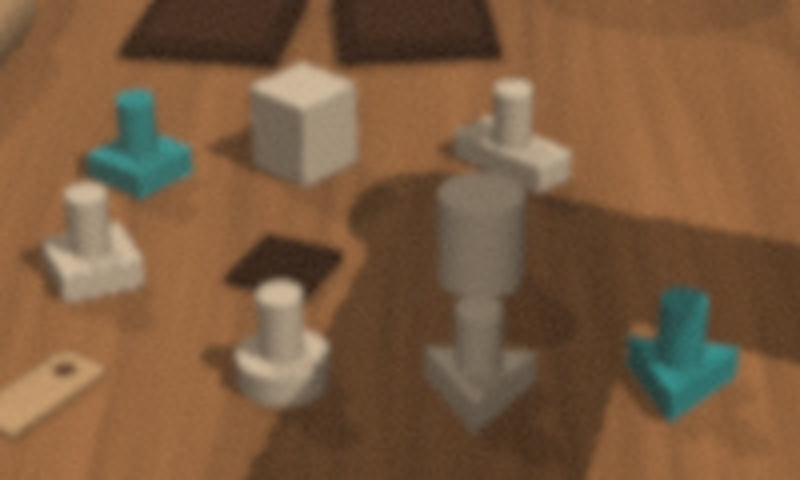

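Each of the four pale stamps shows a grip in the side crop: square (88,240), round (282,340), triangle (478,360) and oblong (513,140). The grip-less column (480,235) and cube (303,120) are the props. Positions agree between the grip-top and base measurements. Moving to the triangle stamp first.

Emit:
{"fn": "jog_arm", "kwargs": {
  "increments": [
    [[-7,-8.5,2,-1],[-14.2,-17.7,3.3,-2],[-14.2,-17.7,3.3,-3],[-14.2,-17.7,3.3,-3.65],[-14.2,-17.7,3.3,-3.65],[-14.2,-17.7,3.3,-3.65],[-14.2,-17.7,3.3,-3.65],[-14.2,-17.7,3.3,-3.65],[-14.2,-17.7,3.3,-3.65],[-14.2,-17.7,3.3,-3.65]]
  ],
  "hand": 55,
  "force": 40
}}

```text
time_s: 0.93
tool_pos: [0.3616, 0.2064, 0.178]
tool_rot: [0.0, -3.141, 0.003]
ft_force: [-0.2, -0.8, -0.7]
opening: 0.0553
```

```bash
python3 - <<'E'
from h import *
print(jog(.4416,-.0485,.13)); s=readout.get_state();print(R.from_rotvec(s["tool_rot"]).as_matrix().round(3),s["qpos"].round(2))
E
```

```text
(array([-2.67, -8.5 ,  1.61]), 0.0)
[[-1.    -0.    -0.001]
 [-0.     1.    -0.002]
 [ 0.001 -0.002 -1.   ]] [ 0.39 -0.38  2.21 -0.    1.31 -1.18]
```

Emit:
{"fn": "jog_arm", "kwargs": {
  "increments": [
    [[-2.67,-8.5,1.6,0],[-2.67,-8.5,1.6,0],[-2.67,-8.5,1.6,0],[-2.67,-8.5,1.6,0],[-2.67,-8.5,1.6,0],[-2.67,-8.5,1.6,0],[-2.67,-8.5,1.6,0],[-2.67,-8.5,1.6,0],[-2.67,-8.5,1.6,0],[-2.67,-8.5,1.6,0]]
  ]
}}

```text
time_s: 1.77
tool_pos: [0.4413, -0.0482, 0.1301]
tool_rot: [0.0, -3.14, 0.002]
ft_force: [-0.8, 0.1, 0.4]
opening: 0.0548
```

Emit:
{"fn": "jog_arm", "kwargs": {
  "increments": [
    [[0,0,1,0],[0,0,2,0],[0,0,2.7,0],[0,0,3.2,0],[0,0,3.2,0]]
  ]
}}

```text
time_s: 2.18
tool_pos: [0.438, -0.0462, 0.0307]
tool_rot: [0.004, -3.133, -0.001]
ft_force: [-0.5, -0.7, 0.3]
opening: 0.0548
```

```bash
python3 - <<'E'
from h import *
im=viewer.grab_frame("side")
cv2.imwrite("pics/s2.png",cv2.resize(im[130:290,230:440],None,fx=3.7,fy=3.7,interpolation=cv2.INTER_CUBIC))
E
```

```text
(no output)
```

View pics/s2.png

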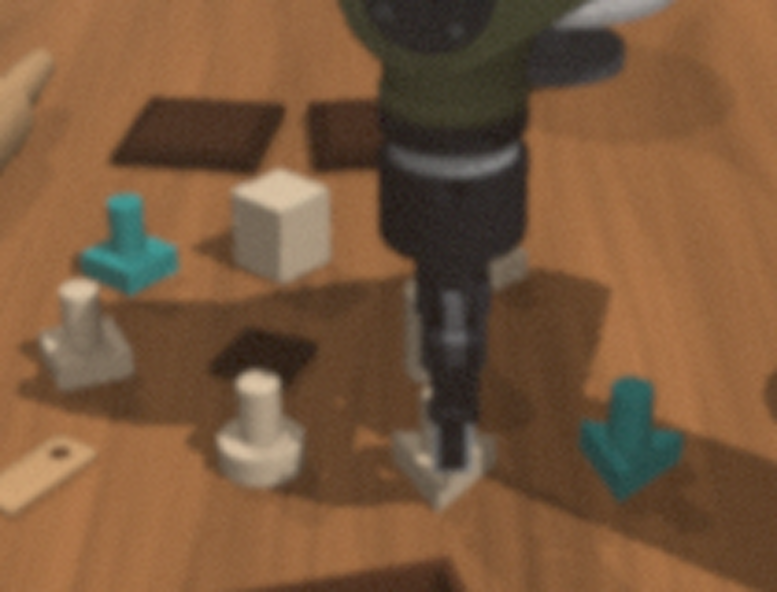

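The side crop shows the fingers straddling the triangle's grip at (440,430), slightly to the low-x side. I'll nudge +x by 3 mm and close.

Emit:
{"fn": "jog_arm", "kwargs": {
  "increments": [
    [[-0.12,-0.07,-0.1,0],[-0.12,-0.07,-0.1,0],[-0.12,-0.07,-0.1,0]]
  ]
}}

```text
time_s: 2.48
tool_pos: [0.4448, -0.0489, 0.0376]
tool_rot: [0.005, -3.14, 0.002]
ft_force: [0.3, -0.1, -0.3]
opening: 0.0548
```

Emit:
{"fn": "jog_arm", "kwargs": {
  "increments": [
    [[0,0,0,0],[0,0,0,0],[0,0,0,0],[0,0,0,0],[0,0,0,0],[0,0,0,0],[0,0,0,0],[0,0,0,0]]
  ],
  "hand": 15,
  "force": 40
}}

```text
time_s: 3.15
tool_pos: [0.4455, -0.049, 0.0385]
tool_rot: [0.004, -3.141, 0.002]
ft_force: [-0.8, 1.0, 5.6]
opening: 0.0229
```

Emit:
{"fn": "jog_arm", "kwargs": {
  "increments": [
    [[0,0,-0.5,0],[0,0,-1,0],[0,0,-2,0],[0,0,-3,0],[0,0,-3.3,0],[0,0,-3.3,0],[0,0,-3.3,0]]
  ]
}}

```text
time_s: 3.73
tool_pos: [0.4452, -0.0488, 0.1368]
tool_rot: [0.004, -3.141, 0.002]
ft_force: [-0.1, -0.3, -1.9]
opening: 0.0227
```

```bash
python3 - <<'E'
from h import *
print(jog(.5575,.2635,.13,49.5))
E
```

```text
(array([-3.77, 10.4 ,  0.21]), -8.25)
```

Emit:
{"fn": "jog_arm", "kwargs": {
  "increments": [
    [[-0.3,0.8,0.1,-0.8],[-0.8,2,0.1,-1.8],[-1.2,3.3,0.1,-2.8],[-1.7,4.6,0.1,-3.8],[-2.2,5.9,0.1,-4.8],[-2.7,7.2,0.1,-5.8],[-3.1,8.5,0.1,-6.8],[-3.5,9.6,0.1,-7.7],[-3.83,10.5,0.1,-8.25],[-3.83,10.5,0.1,-8.25]]
  ]
}}

```text
time_s: 4.57
tool_pos: [0.5586, 0.2703, 0.1298]
tool_rot: [1.325, -2.843, -0.002]
ft_force: [0.0, -0.8, -0.4]
opening: 0.0227
```

Emit:
{"fn": "jog_arm", "kwargs": {
  "increments": [
    [[0,0,0,0],[0,0,0,0]]
  ]
}}

```text
time_s: 4.73
tool_pos: [0.5567, 0.2699, 0.1261]
tool_rot: [1.323, -2.838, -0.002]
ft_force: [-1.1, 0.5, -1.1]
opening: 0.023
```

```bash
python3 - <<'E'
from h import *
print(jog(.560,.2665,.0475)); s=readout.get_state();print(s["qpos"].round(2),R.from_rotvec(s["tool_rot"]).as_matrix().round(3)[0])
im=viewer.grab_frame("side"); print(proj("side",[.5575,.2635,.08]))
cv2.imwrite("pics/s3.png",cv2.resize(im[180:430,170:430],None,fx=2.4,fy=2.4,interpolation=cv2.INTER_CUBIC))
E
```

```text
(array([-0.01, -0.17,  2.62]), 0.0)
[ 0.36  0.16  1.81  0.    1.18 -2.08] [-0.643 -0.766 -0.01 ]
[[272.30644706 337.15170193]]
```

View pics/s3.png

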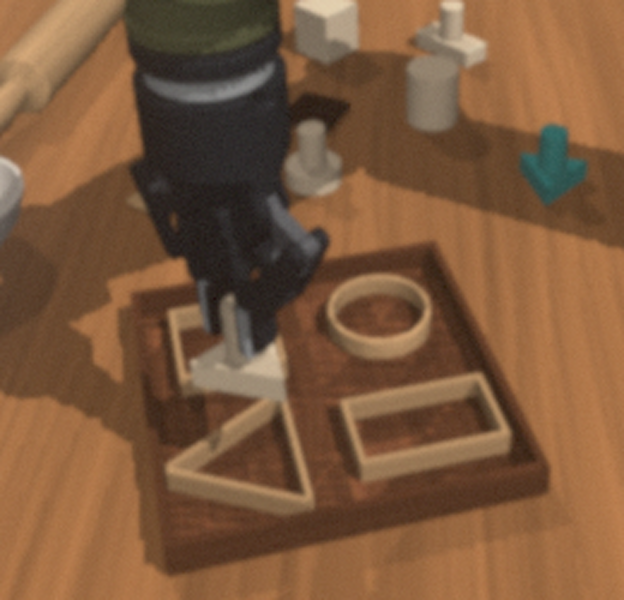

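The crop shows the triangle held upright at (240,370), turned like its frame (240,455) below it. Lowering.

Emit:
{"fn": "jog_arm", "kwargs": {
  "increments": [
    [[0,-0.1,0.5,0],[0,-0.17,1.1,0],[0,-0.17,1.7,0],[0,-0.17,2.1,0],[0,-0.17,2.4,0],[0,-0.17,2.55,0],[0,-0.17,2.6,0],[0,-0.17,2.6,0],[0,-0.17,2.6,0]]
  ]
}}

```text
time_s: 5.53
tool_pos: [0.5609, 0.2661, 0.0498]
tool_rot: [1.323, -2.841, -0.002]
ft_force: [0.6, 0.1, -0.8]
opening: 0.0227
```

Emit:
{"fn": "jog_arm", "kwargs": {
  "increments": [
    [[0,0,0.1,0],[0,0,0.15,0],[0,0,0.18,0],[0,0,0.2,0],[0,0,0.2,0]]
  ]
}}

```text
time_s: 5.95
tool_pos: [0.5611, 0.2663, 0.0447]
tool_rot: [1.323, -2.841, -0.002]
ft_force: [-1.7, -1.4, 3.9]
opening: 0.0225
```

Emit:
{"fn": "jog_arm", "kwargs": {
  "increments": [
    [[0,0,0,0],[0,0,0,0],[0,0,0,0],[0,0,0,0],[0,0,-0.1,0],[0,0,-0.2,0]]
  ],
  "hand": 50
}}

```text
time_s: 6.45
tool_pos: [0.5609, 0.2662, 0.0505]
tool_rot: [1.323, -2.84, -0.002]
ft_force: [0.3, -0.0, -0.2]
opening: 0.05
```

Emit:
{"fn": "jog_arm", "kwargs": {
  "increments": [
    [[0,0,-1,1],[0,0,-2,2.2],[0,0,-3,3.3],[0,0,-3,4.5],[0,0,-3,5.6],[0,0,-3,6.8],[0,0,-3,7.9],[0,0,-3,8.25],[0,0,-3,8.25]]
  ]
}}

```text
time_s: 7.2
tool_pos: [0.5617, 0.2664, 0.1409]
tool_rot: [0.012, -3.134, 0.003]
ft_force: [-0.7, -0.1, 0.4]
opening: 0.0498
```

```bash
python3 - <<'E'
from h import *
print(jog(.5425,-.062,.13)); s=readout.get_state();print(s["qpos"].round(2),R.from_rotvec(s["tool_rot"]).as_matrix().round(3)[0])
E
```

```text
(array([  0.72, -10.94,   0.39]), 0.0)
[ 0.36  0.15  1.8   0.    1.21 -1.22] [-1.    -0.007 -0.007]
```

Emit:
{"fn": "jog_arm", "kwargs": {
  "increments": [
    [[0.1,-1.2,0.2,0],[0.2,-2.5,0.3,0],[0.3,-3.8,0.4,0],[0.3,-5.1,0.4,0],[0.4,-6.4,0.4,0],[0.5,-7.7,0.4,0],[0.6,-9,0.4,0],[0.7,-10.3,0.4,0],[0.72,-10.94,0.4,0],[0.72,-10.94,0.4,0]]
  ]
}}

```text
time_s: 8.03
tool_pos: [0.5424, -0.0656, 0.1303]
tool_rot: [0.006, -3.135, 0.005]
ft_force: [0.6, 0.5, 0.2]
opening: 0.0497
```

Emit:
{"fn": "jog_arm", "kwargs": {
  "increments": [
    [[0,0,0,0],[0,0,0,0]]
  ]
}}

```text
time_s: 8.2
tool_pos: [0.5425, -0.0655, 0.1305]
tool_rot: [0.007, -3.135, 0.005]
ft_force: [0.8, 0.4, 0.3]
opening: 0.0504
```

```bash
python3 - <<'E'
from h import *
print(jog(.5425,-.062,.037)); s=readout.get_state();print(R.from_rotvec(s["tool_rot"]).as_matrix().round(3))
E
```

```text
(array([-0.02,  0.13,  3.12]), 0.0)
[[-1.    -0.004 -0.006]
 [-0.004  1.    -0.003]
 [ 0.006 -0.003 -1.   ]]
```

Emit:
{"fn": "jog_arm", "kwargs": {
  "increments": [
    [[0,0.13,0.8,0],[0,0.13,1.7,0],[0,0.13,2.5,0],[0,0.13,2.9,0],[0,0.13,3.1,0],[0,0.13,3.1,0],[0,0.13,3.1,0]]
  ]
}}

```text
time_s: 8.78
tool_pos: [0.5427, -0.0615, 0.0384]
tool_rot: [0.008, -3.137, 0.005]
ft_force: [0.4, -0.5, 0.6]
opening: 0.0497
```

Emit:
{"fn": "jog_arm", "kwargs": {
  "increments": [
    [[0,0,0,0],[0,0,0,0],[0,0,0,0],[0,0,0,0],[0,0,0,0],[0,0,0,0],[0,0,0,0],[0,0,0,0]]
  ],
  "hand": 15
}}

```text
time_s: 9.45
tool_pos: [0.5442, -0.0616, 0.0403]
tool_rot: [0.008, -3.14, 0.006]
ft_force: [-0.2, 1.7, 6.0]
opening: 0.0226
```

Emit:
{"fn": "jog_arm", "kwargs": {
  "increments": [
    [[0,0,-0.5,0],[0,0,-1,0],[0,0,-2,0],[0,0,-3,0],[0,0,-3.3,0],[0,0,-3.3,0],[0,0,-3.3,0]]
  ]
}}

```text
time_s: 10.03
tool_pos: [0.5441, -0.0613, 0.1389]
tool_rot: [0.008, -3.14, 0.006]
ft_force: [0.4, 0.6, -1.1]
opening: 0.0225
```

```bash
python3 - <<'E'
from h import *
print(jog(.482,.127,.13))
E
```

```text
(array([2.04, 6.29, 0.28]), 0.0)
```

Emit:
{"fn": "jog_arm", "kwargs": {
  "increments": [
    [[0.3,0.8,0.1,0],[0.7,2,0.2,0],[1.1,3.3,0.3,0],[1.5,4.5,0.3,0],[1.8,5.5,0.3,0],[2.05,6.25,0.3,0],[2.05,6.25,0.3,0],[2.05,6.25,0.3,0],[2.05,6.25,0.3,0]]
  ]
}}

```text
time_s: 10.78
tool_pos: [0.4808, 0.1254, 0.1275]
tool_rot: [0.008, -3.137, 0.007]
ft_force: [-0.4, -0.1, -0.4]
opening: 0.0228
```

```bash
python3 - <<'E'
from h import *
print(jog(.482,.127,.050))
E
```

```text
(array([-0.05,  0.07,  2.58]), 0.0)
```

Emit:
{"fn": "jog_arm", "kwargs": {
  "increments": [
    [[-0.05,0.07,0.5,0],[-0.05,0.07,1.1,0],[-0.05,0.07,1.7,0],[-0.05,0.07,2.1,0],[-0.05,0.07,2.4,0],[-0.05,0.07,2.55,0],[-0.05,0.07,2.55,0],[-0.05,0.07,2.55,0]]
  ]
}}

```text
time_s: 11.45
tool_pos: [0.4824, 0.1269, 0.0513]
tool_rot: [0.007, -3.138, 0.007]
ft_force: [0.4, 1.1, -0.6]
opening: 0.0224
```

Emit:
{"fn": "jog_arm", "kwargs": {
  "increments": [
    [[0,0,0.1,0],[0,0,0.15,0],[0,0,0.18,0],[0,0,0.2,0],[0,0,0.2,0]]
  ]
}}

```text
time_s: 11.87
tool_pos: [0.4829, 0.1271, 0.0463]
tool_rot: [0.008, -3.138, 0.007]
ft_force: [-2.8, 0.3, 4.3]
opening: 0.0225
```

Emit:
{"fn": "jog_arm", "kwargs": {
  "increments": [
    [[0,0,0,0],[0,0,0,0],[0,0,0,0],[0,0,0,0],[0,0,-0.1,0],[0,0,-0.2,0]]
  ],
  "hand": 50
}}

```text
time_s: 12.37
tool_pos: [0.4826, 0.1271, 0.0522]
tool_rot: [0.008, -3.138, 0.007]
ft_force: [0.2, -0.2, 0.7]
opening: 0.0496
```

Emit:
{"fn": "jog_arm", "kwargs": {
  "increments": [
    [[0,0,-1,0],[0,0,-2,0],[0,0,-2.8,0],[0,0,-2.8,0],[0,0,-2.8,0]]
  ]
}}

```text
time_s: 12.78
tool_pos: [0.4844, 0.1277, 0.1385]
tool_rot: [-0.008, 3.141, -0.006]
ft_force: [0.1, -0.0, 0.3]
opening: 0.0501
```

```bash
python3 - <<'E'
from h import *
print(jog(.656,-.168,.13)); s=readout.get_state();print(s["qpos"].round(2))
E
```

```text
(array([-5.67, -9.88,  0.33]), 0.0)
[ 0.15 -0.12  2.07 -0.    1.19 -1.42]
```

Emit:
{"fn": "jog_arm", "kwargs": {
  "increments": [
    [[-0.6,-1,0.2,0],[-1.2,-2.1,0.3,0],[-1.9,-3.3,0.3,0],[-2.5,-4.4,0.3,0],[-3.2,-5.5,0.3,0],[-3.8,-6.6,0.3,0],[-4.4,-7.7,0.3,0],[-5,-8.8,0.3,0],[-5.65,-9.8,0.3,0],[-5.65,-9.8,0.3,0]]
  ]
}}

```text
time_s: 13.62
tool_pos: [0.6566, -0.1707, 0.1287]
tool_rot: [0.001, -3.141, 0.008]
ft_force: [-0.3, 0.4, -0.0]
opening: 0.0497
```

Emit:
{"fn": "jog_arm", "kwargs": {
  "increments": [
    [[0,0,0,0],[0,0,0,0]]
  ]
}}

```text
time_s: 13.78
tool_pos: [0.6554, -0.1708, 0.1264]
tool_rot: [-0.001, -3.138, 0.007]
ft_force: [-0.4, 0.5, -0.0]
opening: 0.0504
```

```bash
python3 - <<'E'
from h import *
print(jog(.656,-.168,.038))
E
```

```text
(array([-0.03,  0.11,  2.95]), 0.0)
```

Emit:
{"fn": "jog_arm", "kwargs": {
  "increments": [
    [[-0.03,0.1,0.8,0],[-0.03,0.1,1.7,0],[-0.03,0.1,2.4,0],[-0.03,0.1,2.8,0],[-0.03,0.1,2.9,0],[-0.03,0.1,2.9,0],[-0.03,0.1,2.9,0]]
  ]
}}

```text
time_s: 14.37
tool_pos: [0.6567, -0.168, 0.0406]
tool_rot: [0.0, -3.14, 0.007]
ft_force: [0.3, 0.6, -0.2]
opening: 0.0504
```

Emit:
{"fn": "jog_arm", "kwargs": {
  "increments": [
    [[0,0,0,0],[0,0,0,0],[0,0,0,0],[0,0,0,0],[0,0,0,0],[0,0,0,0],[0,0,0,0],[0,0,0,0]]
  ],
  "hand": 15
}}

```text
time_s: 15.03
tool_pos: [0.6581, -0.1683, 0.043]
tool_rot: [-0.0, 3.14, -0.009]
ft_force: [-0.4, 0.6, 6.1]
opening: 0.0226
```

Emit:
{"fn": "jog_arm", "kwargs": {
  "increments": [
    [[0,0,-0.5,0],[0,0,-1,0],[0,0,-2,0],[0,0,-3,0],[0,0,-3.2,0],[0,0,-3.2,0],[0,0,-3.2,0]]
  ]
}}

```text
time_s: 15.62
tool_pos: [0.658, -0.1679, 0.1397]
tool_rot: [-0.0, 3.139, -0.009]
ft_force: [0.0, 0.2, -1.4]
opening: 0.0222
```

```bash
python3 - <<'E'
from h import *
print(jog(.588,.157,.13,-10))
E
```

```text
(array([ 2.33, 10.83,  0.25]), 1.67)
```

Emit:
{"fn": "jog_arm", "kwargs": {
  "increments": [
    [[0.2,0.8,0.1,0.3],[0.4,2,0.1,0.6],[0.7,3.3,0.2,1],[1,4.6,0.2,1.3],[1.3,5.9,0.2,1.67],[1.5,7.2,0.2,1.67],[1.8,8.5,0.2,1.67],[2.1,9.7,0.2,1.67],[2.3,10.75,0.2,1.67],[2.3,10.75,0.2,1.67]]
  ]
}}

```text
time_s: 16.45
tool_pos: [0.5858, 0.1592, 0.1287]
tool_rot: [-0.266, -3.128, 0.008]
ft_force: [-0.2, 0.1, -1.7]
opening: 0.0222
```

Emit:
{"fn": "jog_arm", "kwargs": {
  "increments": [
    [[0,0,0,0],[0,0,0,0]]
  ]
}}

```text
time_s: 16.62
tool_pos: [0.5841, 0.1593, 0.1262]
tool_rot: [-0.264, -3.124, 0.01]
ft_force: [-0.3, 0.3, -0.9]
opening: 0.0226
```

```bash
python3 - <<'E'
from h import *
print(jog(.588,.157,.053))
im=viewer.grab_frame("side")
cv2.imwrite("pics/s4.png",cv2.resize(im[180:430,170:430],None,fx=2.4,fy=2.4,interpolation=cv2.INTER_CUBIC))
E
```

```text
(array([-0.16, -0.04,  2.44]), 0.0)
```

View pics/s4.png

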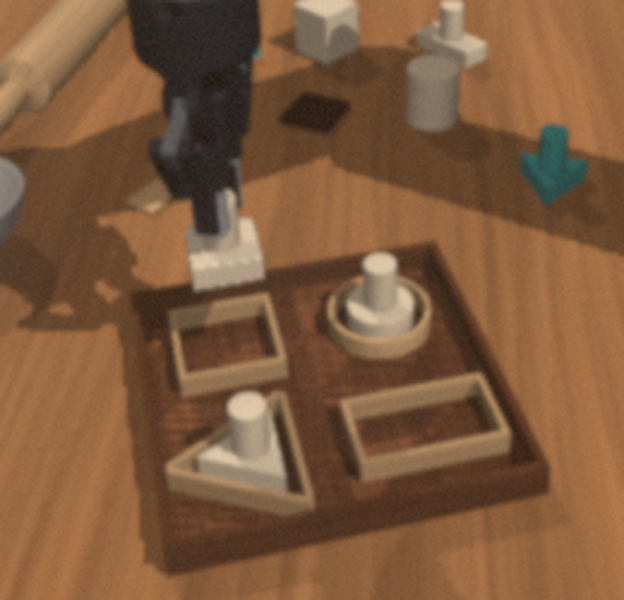

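The triangle (247,445) and round (380,300) stamps stand inside their frames. The square one (225,255) is held above its frame (228,345), aligned with it.

Emit:
{"fn": "jog_arm", "kwargs": {
  "increments": [
    [[-0.12,-0.04,0.5,0],[-0.12,-0.04,1.1,0],[-0.12,-0.04,1.7,0],[-0.12,-0.04,2.1,0],[-0.12,-0.04,2.3,0],[-0.12,-0.04,2.4,0],[-0.12,-0.04,2.4,0],[-0.12,-0.04,2.4,0]]
  ]
}}

```text
time_s: 17.33
tool_pos: [0.5883, 0.1562, 0.0555]
tool_rot: [-0.267, -3.126, 0.009]
ft_force: [0.0, 0.1, -1.1]
opening: 0.0224
```

Emit:
{"fn": "jog_arm", "kwargs": {
  "increments": [
    [[0,0,0.1,0],[0,0,0.16,0],[0,0,0.22,0],[0,0,0.25,0],[0,0,0.25,0]]
  ]
}}

```text
time_s: 17.75
tool_pos: [0.5887, 0.1564, 0.049]
tool_rot: [-0.266, -3.126, 0.009]
ft_force: [-2.4, -0.7, 4.7]
opening: 0.0225
```

Emit:
{"fn": "jog_arm", "kwargs": {
  "increments": [
    [[0,0,0,0],[0,0,0,0],[0,0,0,0],[0,0,0,0],[0,0,-0.1,0],[0,0,-0.2,0]]
  ],
  "hand": 50
}}

```text
time_s: 18.25
tool_pos: [0.5884, 0.1564, 0.0549]
tool_rot: [-0.266, -3.126, 0.009]
ft_force: [0.1, -0.2, 0.5]
opening: 0.0502
```

Emit:
{"fn": "jog_arm", "kwargs": {
  "increments": [
    [[0,0,-1,0],[0,0,-2,0],[0,0,-2.8,-0.8],[0,0,-2.8,-1.67],[0,0,-2.8,-1.67],[0,0,-2.8,-1.67]]
  ]
}}

```text
time_s: 18.75
tool_pos: [0.5887, 0.1568, 0.139]
tool_rot: [0.004, -3.136, 0.009]
ft_force: [-0.2, -0.7, -0.8]
opening: 0.0503
```

```bash
python3 - <<'E'
from h import *
print(jog(.4175,-.296,.14)); s=readout.get_state();print(s["qpos"].round(2))
E
```

```text
(array([  5.75, -15.08,   0.08]), 0.0)
[ 0.17  0.12  1.83 -0.    1.2  -1.4 ]
```

Emit:
{"fn": "jog_arm", "kwargs": {
  "increments": [
    [[0.4,-1.1,0,0],[0.9,-2.3,0,0],[1.4,-3.6,0,0],[1.8,-4.9,0,0],[2.3,-6.1,0,0],[2.8,-7.4,0,0],[3.3,-8.7,0,0],[3.8,-10,0,0],[4.3,-11.2,0,0],[4.7,-12.3,0,0]]
  ]
}}

```text
time_s: 19.58
tool_pos: [0.4465, -0.2139, 0.1403]
tool_rot: [-0.001, -3.134, 0.007]
ft_force: [0.7, 0.2, 0.6]
opening: 0.0499
```

```bash
python3 - <<'E'
from h import *
print(jog(.4175,-.296,.14)); s=readout.get_state();print(s["qpos"].round(2),s["tool_rot"])
E
```

```text
(array([ 0.96, -2.74,  0.03]), 0.0)
[-0.55 -0.14  2.08 -0.01  1.2  -2.12] [-5.35943314e-04 -3.13406183e+00  6.79558594e-03]
```

Emit:
{"fn": "jog_arm", "kwargs": {
  "increments": [
    [[0.4,-1.2,0,0],[0.8,-2.2,0,0],[0.96,-2.74,0,0],[0.96,-2.74,0,0],[0.96,-2.74,0,0],[0.96,-2.74,0,0]]
  ]
}}

```text
time_s: 20.08
tool_pos: [0.4173, -0.2951, 0.1397]
tool_rot: [-0.002, -3.133, 0.004]
ft_force: [-0.5, 0.7, -0.1]
opening: 0.0499
```

```bash
python3 - <<'E'
from h import *
print(jog(.4175,-.296,.04))
E
```

```text
(array([-0.04, -0.02,  3.32]), 0.0)
```

Emit:
{"fn": "jog_arm", "kwargs": {
  "increments": [
    [[-0.03,0,0.8,0],[-0.03,0,1.7,0],[-0.03,0,2.6,0],[-0.03,0,3.1,0],[-0.03,0,3.3,0],[-0.03,0,3.3,0],[-0.03,0,3.3,0]]
  ]
}}

```text
time_s: 20.67
tool_pos: [0.4179, -0.2947, 0.0411]
tool_rot: [0.0, -3.133, 0.004]
ft_force: [0.8, -0.3, 0.4]
opening: 0.05
```

Emit:
{"fn": "jog_arm", "kwargs": {
  "increments": [
    [[0,0,0,0],[0,0,0,0],[0,0,0,0],[0,0,0,0],[0,0,0,0],[0,0,0,0],[0,0,0,0],[0,0,0,0]]
  ],
  "hand": 15
}}

```text
time_s: 21.33
tool_pos: [0.4189, -0.2955, 0.0429]
tool_rot: [-0.001, -3.135, 0.006]
ft_force: [-1.3, 1.2, 5.2]
opening: 0.0224
```

Emit:
{"fn": "jog_arm", "kwargs": {
  "increments": [
    [[0,0,-0.5,0],[0,0,-1,0],[0,0,-2,0],[0,0,-3,0],[0,0,-3.4,0],[0,0,-3.4,0],[0,0,-3.4,0]]
  ]
}}

```text
time_s: 21.92
tool_pos: [0.4196, -0.2952, 0.1448]
tool_rot: [-0.001, -3.136, 0.007]
ft_force: [0.3, -0.1, -1.3]
opening: 0.0224
```

```bash
python3 - <<'E'
from h import *
print(jog(.452,.233,.14,60)); s=readout.get_state();print(s["qpos"].round(2))
E
```

```text
(array([-1.07, 17.61,  0.07]), -10.0)
[-0.71 -0.1   2.04 -0.01  1.2  -2.28]
```

Emit:
{"fn": "jog_arm", "kwargs": {
  "increments": [
    [[-0.05,0.7,0,0],[-0.1,1.8,0,0],[-0.2,3,0,0],[-0.3,4.3,0,-0.5],[-0.35,5.6,0,-1],[-0.4,6.9,0,-1.5],[-0.5,8.2,0,-2],[-0.6,9.5,0,-2.5],[-0.6,10.8,0,-3],[-0.7,12,0,-3.5]]
  ]
}}

```text
time_s: 22.75
tool_pos: [0.4384, 0.0668, 0.14]
tool_rot: [0.574, -3.077, 0.004]
ft_force: [1.3, -0.3, -1.8]
opening: 0.0222
```

```bash
python3 - <<'E'
from h import *
s=readout.get_state();M=R.from_rotvec(s["tool_rot"]).as_matrix(); a=np.degrees(np.arctan2(M[1,0],M[0,0]));print(a,jog(.452,.233,.14,(240-a)%360)); print(s["qpos"].round(2))
E
```

```text
-158.86362195688608 (array([-2.42,  5.  , -0.03]), np.float64(-6.48))
[ 0.03 -0.26  2.19 -0.    1.23 -1.91]
```

Emit:
{"fn": "jog_arm", "kwargs": {
  "increments": [
    [[-0.5,1.1,0,-1],[-1.1,2.2,0,-2],[-1.6,3.3,0,-3],[-2.1,4.3,0,-4],[-2.42,5,0,-5],[-2.42,5,0,-6],[-2.42,5,0,-6.48],[-2.42,5,0,-6.48],[-2.42,5,0,-6.48]]
  ]
}}

```text
time_s: 23.5
tool_pos: [0.4506, 0.2324, 0.1365]
tool_rot: [1.562, -2.708, -0.003]
ft_force: [-0.5, 0.9, -0.1]
opening: 0.0223
```

```bash
python3 - <<'E'
from h import *
print(jog(.452,.233,.053))
im=viewer.grab_frame("side")
cv2.imwrite("pics/s5.png",cv2.resize(im[180:430,170:430],None,fx=2.4,fy=2.4,interpolation=cv2.INTER_CUBIC))
E
```

```text
(array([-0.07, -0.06,  2.78]), 0.0)
```

View pics/s5.png

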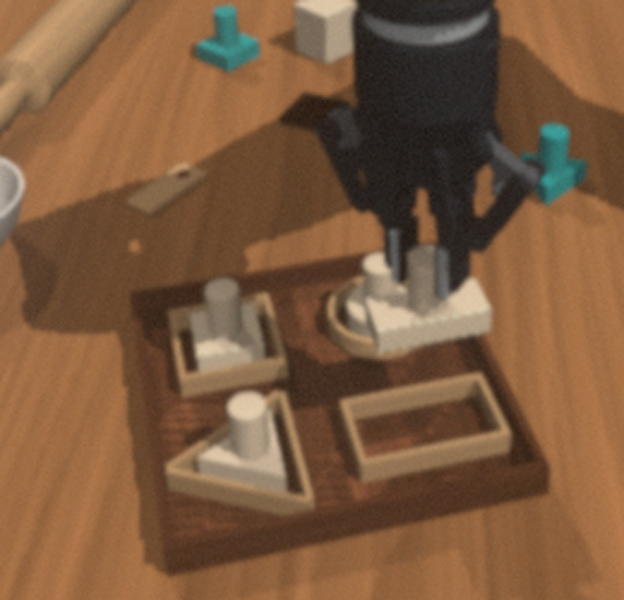

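The square stamp (222,325) is in its frame. The oblong (428,315) is held parallel to its frame (425,425), and the shift to directly above it checks out numerically. Lowering.

Emit:
{"fn": "jog_arm", "kwargs": {
  "increments": [
    [[-0.07,-0.05,0.5,0],[-0.07,-0.05,1.1,0],[-0.07,-0.05,1.7,0],[-0.07,-0.05,2.2,0],[-0.07,-0.05,2.5,0],[-0.07,-0.05,2.7,0],[-0.07,-0.05,2.7,0],[-0.07,-0.05,2.7,0]]
  ]
}}

```text
time_s: 24.22
tool_pos: [0.4525, 0.2329, 0.0563]
tool_rot: [1.561, -2.71, -0.003]
ft_force: [-0.1, 0.3, -0.7]
opening: 0.0221
```

Emit:
{"fn": "jog_arm", "kwargs": {
  "increments": [
    [[0,0,0.1,0],[0,0,0.17,0],[0,0,0.22,0],[0,0,0.27,0],[0,0,0.27,0]]
  ]
}}

```text
time_s: 24.63
tool_pos: [0.4525, 0.2328, 0.0491]
tool_rot: [1.561, -2.709, -0.003]
ft_force: [-2.2, -2.6, 3.8]
opening: 0.0228
```

Contact felt at the expected height. Releasing, retreating and checking.

Emit:
{"fn": "jog_arm", "kwargs": {
  "increments": [
    [[0,0,0,0],[0,0,0,0],[0,0,0,0],[0,0,0,0],[0,0,-0.1,0],[0,0,-0.2,0]]
  ],
  "hand": 50
}}

```text
time_s: 25.13
tool_pos: [0.4524, 0.2328, 0.0551]
tool_rot: [1.561, -2.709, -0.003]
ft_force: [0.5, 0.1, 0.1]
opening: 0.0503
```

Emit:
{"fn": "jog_arm", "kwargs": {
  "increments": [
    [[0,0,-1,0],[0,0,-2,0],[0,0,-3,0],[0,0,-4,0],[0,0,-4,0]]
  ]
}}

```text
time_s: 25.55
tool_pos: [0.458, 0.2351, 0.183]
tool_rot: [1.567, -2.72, 0.0]
ft_force: [0.5, 0.6, 1.0]
opening: 0.0503
```

```bash
python3 - <<'E'
from h import *
print(jog(.3,.5,.2))
E
```

```text
(array([-5.  ,  8.98, -0.57]), 0.0)
```

Emit:
{"fn": "jog_arm", "kwargs": {
  "increments": [
    [[-0.5,1,-0.5,0],[-1.2,2.2,-0.5,0],[-1.8,3.3,-0.5,0],[-2.4,4.4,-0.5,0],[-3,5.5,-0.5,0],[-3.6,6.5,-0.5,0],[-4.2,7.5,-0.5,0],[-5,9,-0.5,0],[-5,9,-0.5,0],[-5,9,-0.5,0]]
  ]
}}

```text
time_s: 26.38
tool_pos: [0.298, 0.5021, 0.1977]
tool_rot: [1.573, -2.716, 0.0]
ft_force: [0.0, -0.6, 0.4]
opening: 0.0499
```

```bash
python3 - <<'E'
from h import *
t=viewer.grab_frame("top");s=viewer.grab_frame("side");t0=cv2.imread("pics/top0.png")
for n,a in((0,t0),(1,t)):
    h=cv2.cvtColor(a,cv2.COLOR_BGR2HSV); m=((h[...,1]<85)&(h[...,2]>90)).astype(np.uint8)
    cs,_=cv2.findContours(m[180:300,375:500],cv2.RETR_EXTERNAL,cv2.CHAIN_APPROX_NONE,offset=(375,180))
    print(n,[(np.round(cv2.minAreaRect(c)[0],1).tolist(),cv2.contourArea(c)) for c in cs if cv2.contourArea(c)>300])
A=cv2.resize(t[145:300,140:300],(400,388),interpolation=cv2.INTER_CUBIC);B=cv2.resize(s[270:430,205:405],(400,388),interpolation=cv2.INTER_CUBIC)
cv2.imwrite("pics/f.png",np.hstack([A,B]))
cv2.imwrite("pics/top9.png",t)
E
```

```text
0 [([460.5, 273.9], 521.0), ([397.7, 261.7], 471.5), ([463.5, 211.1], 663.5)]
1 [([397.6, 261.8], 474.5), ([463.5, 211.1], 661.5)]
```

View pics/f.png

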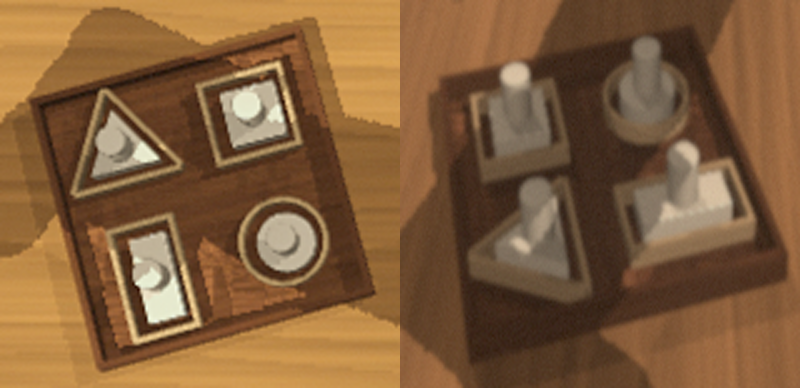

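All four stamps sit upright and centred in their own frames: triangle (115,145), square (248,110), oblong (152,272) and round (282,240). The props' pixel positions are unchanged. Handing in.

```bash
python3 -c "
from workcell import order
print(order.close_job())"
```

```text
the job is handed in; nothing more can be done
None
```

All four stamps are in the caddy, and I handed the job in at about 26.5 s on the robot's clock. I picked up each stamp by its grip, turned it to match its frame and lowered it until the wrist felt 4–5 N at the expected height. Then I released it.

- **Stamps:** the final top and side pictures show each stamp upright, clear of the walls of its own frame and released, with the arm well away.
- **Kiln props:** compared with the start, both are where they were to within 0.1 px (about 0.2 mm).
- **Look-alikes:** the arm never reached for the turquoise look-alikes, and they looked in place in the later side pictures. I did not measure them at the end.

None of the checks failed or disagreed. As the fingers closed, the tool rose about 1–2 mm, so I worked out each set-down height from the position after closing.

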